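Let the empty strap winch back to its stop

TASK

The strap-stretching winch is empty but still wound up. First throw its holding pawl back out of the ratchet wheel so that it stays clear, then turn the crank backwards, over the top and away from the robot, until it is right back at its stop pin, and let go with the pawl left thrown back.

Things in the scene. Friction and masses are not known exactly. Their poses are not given: they have to be found in the camera images.
- winch: Hand winch fixed to the table: wooden board 220x150x20 mm (x -90 to 130), two steel cheeks (y -30 and 30, 115 high), crank on its right (-y), ratchet wheel (102 mm across, 20 teeth, y 38 to 48) and pawl on its left. Origin under the board, x away from the robot (turned up to 0.35 rad either way), y left, z up. Axle along y at x 0, z 95 mm.
- crank (a joint): Angle of crank, drum and ratchet wheel, rad. 0 = at the stop pin, the arm leaning 0.785 from upright away from the robot (+x of the winch); at q it leans 0.785 - q, at the start (1.1 to 1.65) towards the robot. Backwards = q falling. Winding clicks freely past the pawl; backwards it locks within a tooth (0.31 rad) till the pawl is clear. Turns easily (about 3 N at the handle), stays where left.
- crank_handle (a point): Middle of the crank's handle, a round wooden grip 23 mm thick, 70 mm long, parallel to the winch's y axis, spinning freely on its pin. In the winch's frame at y = -85 mm (grip from -50 to -120), and on a 65 mm radius round the axle: x = 65 sin(0.785 - q), z = 95 + 65 cos(0.785 - q) mm at crank value q.
- pawl (a joint): Angle of the holding pawl, rad, growing as its nose lifts out of the teeth: 0 to 0.2 = nose in the ratchet wheel (start), 0.95 = thrown fully back, away from the robot. Its thumb lever carries a ball weight: pushed past upright (0.47) it soon tips over by itself (by 0.6) and stays back, else it drops into the teeth again. Needs under 2 N.
- pawl_knob (a point): Centre of the dark steel ball, 26 mm across, atop the pawl's thumb lever (rod 8 mm thick). It leans over the wheel towards the robot at the start. The pivot runs along y at x 72, y 43, z 100 mm in the winch's frame; the ball is 75 mm from it: x = 72 + 75 sin(p - 0.47), z = 100 + 75 cos(p - 0.47) mm at pawl value p.

How it is judged:
By the outcome, as a careful person would: the job done as asked, in the order asked, and still so for the second after the job is handed in, with the robot touching nothing.
It also fails if it takes over 45 s, if anything falls off the work surface, if the arm or the gripper's body presses on something with over 40 N, if the wrist force passes 120 N, or if a joint passes its speed limit or range.

ROBOT

A 6-joint arm with a two-finger parallel gripper is mounted at the origin on the work surface; the furniture and walls round the work are solid. World frame = base frame: x ahead of the robot, y to its left, z up, the work surface at z = 0. Lengths are in mm, angles in rad, forces in N, time in s.
With the tool pointing down it reaches from about 275 to 1000 mm from the base axis. Payload 8.4 kg.
Tool frame: the origin (TCP) lies midway between the tips of the shut fingers; the grasp point (between the pads) lies 19 mm behind it; z points along the fingers, y is the direction in which the jaws open and shut (so a half turn about z gives the same grasp; the last joint's range is limited). The gripper opens to 85 mm and grips with 20 to 120 N. Pads are 22 mm wide; open, the fingers measure 114 mm over their backs; the gripper's body (76 mm by 85 mm) begins 54 mm behind the grasp point. The pads swing forward as they close: fully open they stand 13 mm farther back than shut.
Start: joints at [-1.207, 0.353, 1.633, -0, 1.155, -0.002], TCP at [223.559, -583.652, 231.281] pointing down, gripper open.
Joint ranges: [-2.63, 2.63], [-0.92, 2.1], [0.06, 2.66], [-1.3, 4.44], [0, 2.69], [-3.02, 3.02]. Speed limits (rad/s): [2.22, 2.22, 2.79, 3.14, 3.14, 3.14].

INTERFACE

Orientations are given as [roll, pitch, yaw] about the fixed x, y, z axes, in that order (R = Rz(yaw) Ry(pitch) Rx(roll)).
In Python, from rig import r gives the robot as it stands. The module is installed in compiled form; this text tells all that it offers.
- The arm moves only by the tool drive_tool, never from a script. Its argument "moves" is a list of rows, each a list of 3 entries, a list of its own where there are three numbers: the closure, from 0 (fully open) to 1 (shut), then the shift along the tool's x, y, z in cm, then the turn about the tool's z in degrees. In form: [[claw, [dx, dy, dz], roll], ...]. A call has 1 to 12 rows; each row is the pose to reach, as a shift and turn from the pose measured when the call began, along the tool's axes at that moment; what a row does not reach only later rows make up. A row lasts 1/8 s, in which the tool goes at most 62.5 mm and 10.7 degrees, less where a joint would pass 70% of its speed; a pose out of reach is approached as far as the arm can. A call with a gripper value outside its range is refused whole. The fingers move at their own pace and stop on an object; "grip_force" is the grip in N (left out, the last holds). Time passes only in rows, so rows that repeat a pose let the fingers close. It gives the time, the measured TCP pose, the force and the opening at its end, in the units of the state.
- r.sense(): the state, without advancing time (a new reading comes with each control period).
- r.grab_frame(name): name is "scene" or "top"; returns a dict with "color" (384x512x3 uint8, red, green, blue), "fx", "fy", "cx", "cy" (pixels), "D" ([k1, k2, p1, p2, k3] as OpenCV has them; the pictures are not rectified), "pose" (4x4, takes a point from camera to world coordinates). Camera axes: x right, y up, looking along -z (the intrinsics and any distortion apply to the point x, -y, -z); pixel columns grow to the right and rows downward; lengths in mm; the calibration is good to about 2 mm. A picture is of the moment at which its call begins. There is no depth.
- r.sign_off(): hands the job in, once; it reports no verdict.
Trained networks look in the newest picture that a camera, given by its name, has taken for a name from the list of things; names that differ only in an ending like _2 or _b are one class to them, and where a whole thing is asked for, a point or a joint stands for the part that bears it (a point fixed in the world has none). Each returns a list of dicts, best first, with "score" (0 to 1); they miss things now and then, are a little off and sometimes report something else, mostly with a low value. They report only what shows in the picture. A call takes as long as a camera call.
- r.outline_of(thing, camera): "mask" (384x512 bool, what is visible of it) and "at" ([column, row] in pixels, amid what is visible of it).
- r.spot_point(thing, camera): "at" ([column, row] in pixels: a listed point, or the origin of a listed thing).
The state is a dict: "clock": time; "qpos": joint angles; "qvel": joint speeds; "joint_efforts": joint torques, N m; "eef_pos": TCP position; "tcp_rot": TCP orientation; "contact_force": force on the tool from outside, world axes, zero at the start; "wrist_torque": the same for the moment, N m; "opening": opening from 0.0 (shut) to 1.0 (fully open).
Only numpy, scipy, OpenCV 4.12 (cv2) and the standard library are available. Lean on these libraries where they do the work, as an engineer would, in place of code of your own. Each camera call takes 0.05 s, during which the arm holds its last target.

## Working session

There is one attempt and no reset: what is moved stays moved. The work goes in short steps, Python scripts to look and compute and a tool call to move; the robot and the scene stay as the last step left them, time stands still between calls to the robot, and variables do not carry over. Pictures are saved under pics/ and viewed, and the job is handed in when it is done.

Besides the shell and the picture viewer there is one more tool, called after "Emit:" as name(argument=value, ...), one argument or row to a line, values as JSON. drive_tool: Moves the arm, as the interface text tells. Its arguments: {"type":"object","properties":{"moves":{"type":"array"},"grip_force":{"type":"number"}},"required":["moves"]}

```bash
mkdir -p pics; cat > h.py <<'E'
import numpy as np, cv2
from rig import r
def save(f,name): cv2.imwrite('pics/'+name,cv2.cvtColor(f['color'],cv2.COLOR_RGB2BGR))
def ray(f,px):
    K=np.array([[f['fx'],0,f['cx']],[0,f['fy'],f['cy']],[0,0,1.]])
    u=cv2.undistortPoints(np.array([[px]],float),K,np.array(f['D'],float))[0,0]
    T=np.array(f['pose']); d=T[:3,:3]@np.array([u[0],-u[1],-1]); return T[:3,3],d/np.linalg.norm(d)
def proj(f,P):
    T=np.array(f['pose']); c=(np.asarray(P,float).reshape(-1,3)-T[:3,3])@T[:3,:3]; c=c*[1,-1,-1]
    K=np.array([[f['fx'],0,f['cx']],[0,f['fy'],f['cy']],[0,0,1.]])
    return cv2.projectPoints(c,np.zeros(3),np.zeros(3),K,np.array(f['D'],float))[0][:,0]
def tri(rays):
    A=np.zeros((3,3));b=np.zeros(3)
    for o,d in rays:
        M=np.eye(3)-np.outer(d,d);A+=M;b+=M@o
    p=np.linalg.solve(A,b); return p,[np.linalg.norm((np.eye(3)-np.outer(d,d))@(p-o)) for o,d in rays]
E
python3 - <<'E'
from h import *
print(r.sense())
F={}
for c in('scene','top'):
    F[c]=r.grab_frame(c);save(F[c],c+'0.png');print(c,np.round(F[c]['pose'],2).tolist(),F[c]['fx'])
for t in('winch','crank_handle','pawl_knob'):
    R=[]
    for c in F:
        s=r.spot_point(t,c);print(t,c,[(np.round(x['at'],1),round(x['score'],2)) for x in s][:3])
        if s:R.append(ray(F[c],s[0]['at']))
    if len(R)==2:print(tri(R))
E
```

```text
{'clock': 0.0, 'qpos': array([-1.20739008e+00,  3.53622081e-01,  1.63415466e+00, -1.37402732e-05,
        1.15521624e+00, -2.38092193e-03]), 'qvel': array([-8.15795971e-04,  6.69872012e-04, -9.60613880e-05, -8.53909641e-04,
        5.96813463e-04,  1.33352244e-03]), 'joint_efforts': array([ 4.22282437e-04, -6.05250049e+01, -3.42066979e+01, -7.34922719e-05,
        9.25684551e-03,  4.73123620e-06]), 'eef_pos': array([ 223.38491333, -583.1886322 ,  230.56918698]), 'tcp_rot': array([-3.14019230e+00,  9.22884619e-06,  3.65792735e-01]), 'contact_force': array([-0.39960557, -0.64288164,  0.23114761]), 'wrist_torque': array([-0.00652807,  0.00482793, -0.05208298]), 'opening': 1.0006621050519056}
scene [[-0.9, 0.32, -0.29, 321.17], [-0.43, -0.69, 0.58, 487.5], [-0.02, 0.65, 0.76, 772.69], [0.0, 0.0, 0.0, 1.0]] 483.7179160160934
top [[-0.02, 0.99, -0.13, 439.52], [-1.0, -0.02, -0.02, -14.41], [-0.02, 0.13, 0.99, 970.11], [0.0, 0.0, 0.0, 1.0]] 353.38859936063017
winch scene [(array([312.7, 217.7]), 0.69)]
winch top [(array([282.2, 219.1]), 0.88)]
(array([498.66391194, -65.94330895,   5.91205732]), [np.float64(1.3239074207398644), np.float64(1.323907420739838)])
crank_handle scene [(array([346.3, 142.5]), 0.84)]
crank_handle top [(array([325.8, 220.3]), 0.7)]
(array([ 481.85699672, -163.18696986,  134.04853416]), [np.float64(3.0428477420024684), np.float64(3.042847742002458)])
pawl_knob scene [(array([292.7, 178.1]), 0.64)]
pawl_knob top [(array([263.4, 207.3]), 0.48)]
(array([519.80007171, -14.19316549, 165.88012445]), [np.float64(4.429684631766309), np.float64(4.429684631766472)])
```

View pics/scene0.png

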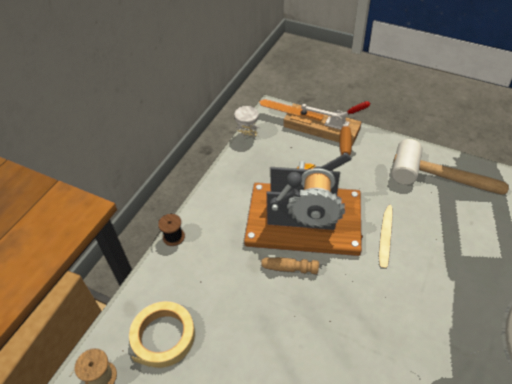

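View pics/top0.png

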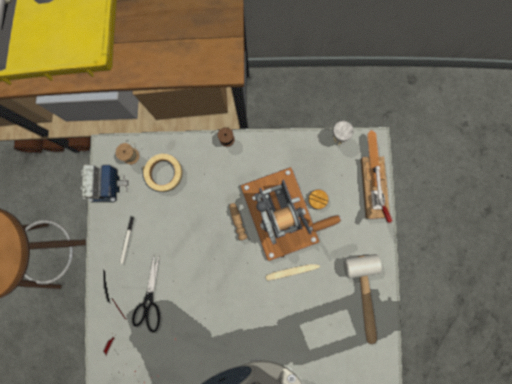

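The scene view shows the winch at about (305,215), with the crank grip at (346,138), the pawl ball near (275,198) and the ratchet wheel at (316,210). The top view shows the board with corners (241,185), (291,169), (322,243) and (272,258). I'll zoom in and fit the pose.

```bash
python3 - <<'E'
import cv2
a=cv2.imread('pics/scene0.png')[120:270,230:380];b=cv2.imread('pics/top0.png')[155:275,225:350]
cv2.imwrite('pics/z.png',cv2.hconcat([cv2.resize(a,(400,400),interpolation=cv2.INTER_CUBIC),cv2.resize(b,(400,384),interpolation=cv2.INTER_CUBIC).__class__ and cv2.resize(b,(400,400),interpolation=cv2.INTER_CUBIC)]))
E
```

```text
(no output)
```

View pics/z.png

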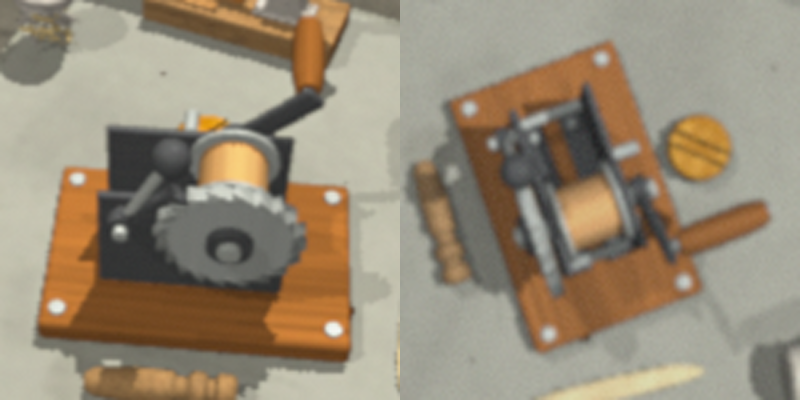

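```bash
cat > fit.py <<'E'
from h import *
from scipy.optimize import least_squares
def W(v,P):
    x,y,a=v[:3]; c,s=np.cos(a),np.sin(a); P=np.asarray(P,float).reshape(-1,3)
    return np.c_[x+c*P[:,0]-s*P[:,1],y+s*P[:,0]+c*P[:,1],P[:,2]]
def H(q): return [65*np.sin(.785-q),-85,95+65*np.cos(.785-q)]
def Kn(p): return [72+75*np.sin(p-.47),43,100+75*np.cos(p-.47)]
E
python3 - <<'E'
from fit import *
F={c:r.grab_frame(c) for c in('scene','top')}
C=[[130,75,20],[130,-75,20],[-90,75,20],[-90,-75,20]]
o={'scene':[(254.4-9.4,242),(254.4,183),(361,250.5),(360.5,190.5),(346.1,141.5),(293.6,178.1)],
'top':[(241.3,185.6),(290.6,167.6),(268.8,260),(318.8,242),(326.2,221.5),(263,206.3)]}
def res(v,cams=('scene','top')):
    P=W(v,C+[H(v[3]),Kn(v[4])]); return np.concatenate([(proj(F[c],P)-o[c]).ravel() for c in cams])
for cams in [('scene','top'),('scene',),('top',)]:
    s=least_squares(res,[500,-60,.3,1.3,.1],args=(cams,),loss='soft_l1');v=s.x
    print(np.round(v,3)); print(np.round(res(v).reshape(-1,2),1).tolist())
    print(W(v,[H(v[3]),Kn(v[4])]).round())
E
```

```text
[ 4.94275e+02 -6.49730e+01  3.41000e-01  1.57500e+00  6.70000e-02]
[[-0.5, -0.7], [-0.2, -1.6], [2.1, -0.0], [0.9, -2.0], [-0.2, -0.5], [0.7, 0.8], [-2.1, -0.7], [-0.0, -1.7], [-1.1, 1.5], [1.5, -0.4], [-0.7, 1.1], [-1.9, -1.1]]
[[ 479. -161.  141.]
 [ 520.  -10.  169.]]
[ 4.94279e+02 -6.37880e+01  3.41000e-01  1.58700e+00  8.30000e-02]
[[-0.8, -0.1], [-0.5, -1.2], [2.0, 0.4], [0.6, -1.6], [-0.1, 0.1], [-0.3, 1.0], [-2.6, -0.7], [-0.5, -1.7], [-1.5, 1.6], [1.0, -0.4], [-1.1, 1.3], [-2.6, -1.5]]
[[ 479. -160.  140.]
 [ 521.   -9.  169.]]
[ 4.93257e+02 -6.73150e+01  3.37000e-01  1.49300e+00  3.60000e-02]
[[0.4, -1.6], [0.9, -2.4], [2.9, -0.7], [1.8, -2.5], [-0.9, -2.6], [2.9, 0.4], [-1.1, -0.5], [1.0, -1.4], [-0.4, 1.9], [2.3, 0.1], [-0.0, 0.0], [-0.5, 0.2]]
[[ 481. -162.  144.]
 [ 517.  -13.  168.]]
```

```bash
cat > go.py <<'E'
from fit import *
import sys
from scipy.spatial.transform import Rotation as R
V=[494.,-65.5,.34]
def rot(): return R.from_euler('xyz',r.sense()['tcp_rot']).as_matrix()
def to(P): # winch point -> tool shift cm
    s=r.sense(); return np.round(rot().T@(W(V,P)[0]-s['eef_pos'])/10,2)
def here():
    s=r.sense(); d=s['eef_pos']-[V[0],V[1],0]; c,n=np.cos(V[2]),np.sin(V[2])
    return np.round([c*d[0]+n*d[1],-n*d[0]+c*d[1],d[2]],1)
E
python3 - <<'E'
from go import *
print(here())
for P in [[-5,43,230],[2,43,158],[45,43,158],[75,43,158]]: print(P,to(P))
E
```

```text
[-427.8 -398.3  231.3]
[-5, 43, 230] [ 43.4  -43.02   0.13]
[2, 43, 158] [ 44.1  -43.01   7.33]
[45, 43, 158] [ 48.4  -42.9    7.33]
[75, 43, 158] [ 51.4  -42.82   7.33]
```

Emit:
drive_tool(
  moves=[
    [1,[4,-4,0],0],
    [1,[8,-8,0],0],
    [1,[12,-12,0],0],
    [1,[16,-16,0],0],
    [1,[20,-20,0],0],
    [1,[24,-24,0],0],
    [1,[28,-28,0],0],
    [1,[32,-32,0],0],
    [1,[36,-36,0],0],
    [1,[40,-40,0],0],
    [1,[43.0,-43.0,0],0],
    [1,[43.0,-43.0,0],0],
  ],
  grip_force=30,
)

```text
clock: 2.0
eef_pos: [472.3, -26.0, 231.4]
tcp_rot: [-3.141, -0.001, 0.369]
contact_force: [0.1, 0.8, -0.7]
opening: -0.006
```

```bash
python3 - <<'E'
from go import *
print(here(),r.sense()['opening'])
for c in('scene','top'):save(r.grab_frame(c),c+'1.png')
for P in [[0,43,230],[0,43,158],[45,43,158],[75,43,158]]: print(P,to(P))
a=cv2.imread('pics/scene1.png')[70:270,200:400];b=cv2.imread('pics/top1.png')[155:275,225:350]
cv2.imwrite('pics/z1.png',cv2.hconcat([cv2.resize(a,(400,400)),cv2.resize(b,(400,400))]))
E
```

```text
[ -7.3  44.5 231.4] -0.005911293239967308
[0, 43, 230] [0.91 0.01 0.12]
[0, 43, 158] [0.91 0.01 7.32]
[45, 43, 158] [5.41 0.14 7.32]
[75, 43, 158] [8.41 0.22 7.32]
```

View pics/z1.png

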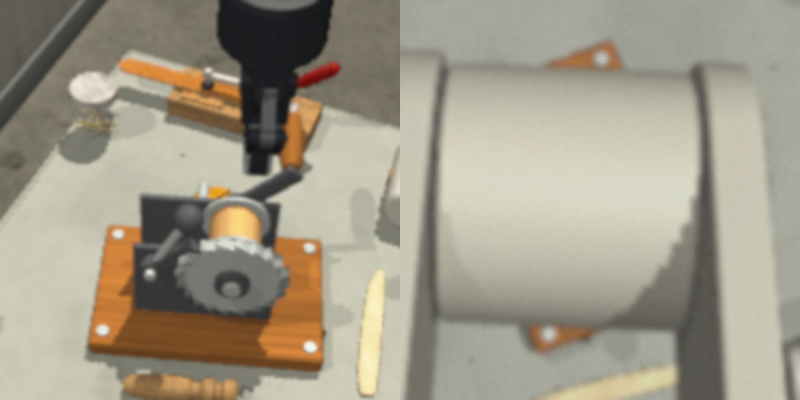

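The scene view shows the shut fingers above the wheel, with their tips at about (258,172) in the crop. The ball is untouched at (190,217). The top view is blocked by the arm. Next I lower the fingers on the robot's side of the ball.

Emit:
drive_tool(
  moves=[
    [1,[0.5,0,2],0],
    [1,[0.5,0,4],0],
    [1,[0.5,0,6],0],
    [1,[0.5,0,7.2],0],
    [1,[0.5,0,7.2],0],
  ],
)

```text
clock: 2.72
eef_pos: [475.1, -27.0, 158.7]
tcp_rot: [-3.141, 0.002, 0.366]
contact_force: [-0.1, -0.0, -0.1]
opening: -0.001
```

```bash
python3 - <<'E'
from go import *
print(here(),r.sense()['contact_force'])
for P in [[0,43,158],[45,43,158],[75,43,158],[88,43,158]]: print(P,to(P))
f=r.grab_frame('scene');save(f,'s2.png')
a=cv2.imread('pics/s2.png')[120:270,230:380]
cv2.imwrite('pics/z2.png',cv2.resize(a,(500,500)))
E
```

```text
[ -5.   42.6 158.7] [-0.07563065 -0.00088657 -0.07970222]
[0, 43, 158] [ 0.5  -0.03  0.07]
[45, 43, 158] [5.   0.09 0.06]
[75, 43, 158] [7.99 0.17 0.06]
[88, 43, 158] [9.29 0.21 0.06]
```

View pics/z2.png

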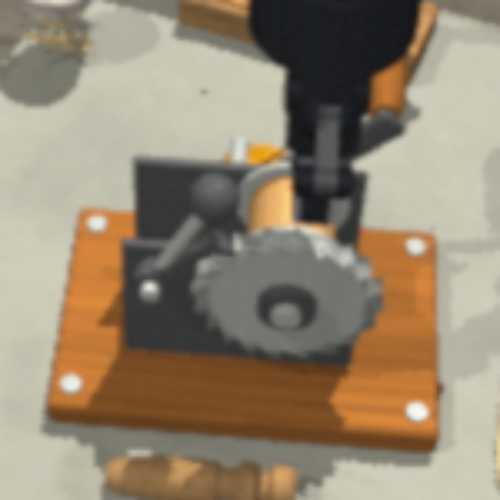

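```bash
python3 - <<'E'
from go import *
f=r.grab_frame('scene')
z=lambda P:(((proj(f,P)-[230,120])/0.3).round())
print(z(r.sense()['eef_pos']),z(W(V,[[0,43,146],[0,48,146],[0,48,95],[51,48,95],[-51,48,95]])), z(W(V,[Kn(.07)])))
E
```

```text
[[307. 213.]] [[298. 231.]
 [297. 239.]
 [291. 301.]
 [195. 294.]
 [388. 307.]] [[215. 196.]]
```

Emit:
drive_tool(
  moves=[
    [1,[1,0,0],0],
    [1,[2,0.05,0],0],
    [1,[3,0.05,0],0],
    [1,[4,0.1,0],0],
    [1,[5,0.1,0],0],
    [1,[6,0.1,0],0],
    [1,[7,0.15,0],0],
    [1,[8,0.15,0],0],
    [1,[8,0.15,0],0],
  ],
)

```text
clock: 3.95
eef_pos: [552.0, 0.8, 159.7]
tcp_rot: [3.141, -0.0, 0.367]
contact_force: [0.6, 0.3, -0.2]
opening: -0.001
```

```bash
python3 - <<'E'
from go import *
print(here(),r.sense()['contact_force'])
f=r.grab_frame('scene');save(f,'s3.png')
a=cv2.imread('pics/s3.png')[120:270,230:380]
cv2.imwrite('pics/z3.png',cv2.resize(a,(500,500)))
z=lambda P:(((proj(f,P)-[230,120])/0.3).round())
print(z(W(V,[Kn(.95)])))
for P in [[40,43,158],[40,43,235]]: print(P,to(P))
E
```

```text
[ 76.8  43.2 159.7] [ 0.61195656  0.27612957 -0.18120677]
[[ 88. 190.]]
[40, 43, 158] [-3.61 -0.07  0.16]
[40, 43, 235] [-3.61 -0.07 -7.54]
```

View pics/z3.png

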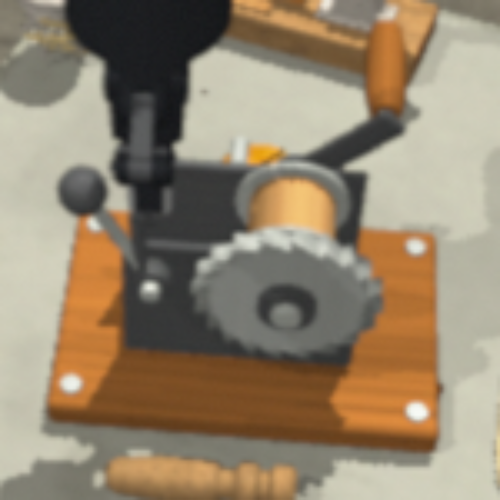

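The pawl is thrown back: the ball is at (83,190), against a predicted (88,190) for p = 0.95. Next I back off, rise, and cross to the robot's side of the crank grip.

Emit:
drive_tool(
  moves=[
    [1,[-1.5,0,-1],0],
    [1,[-3,0,-4.5],0],
    [1,[-4,0,-8],0],
    [1,[-7,3,-8],0],
    [1,[-10,6.5,-8],0],
    [1,[-13,10,-8],0],
    [1,[-16.5,12.5,-8],0],
    [1,[-16.5,12.5,-8],0],
  ],
)

```text
clock: 5.0
eef_pos: [439.6, -176.9, 240.2]
tcp_rot: [3.141, 0.001, 0.363]
contact_force: [-0.1, -0.4, -0.7]
opening: -0.001
```

```bash
python3 - <<'E'
from go import *
print(here(),r.sense()['contact_force'])
f=r.grab_frame('scene');save(f,'s4.png')
s=r.spot_point('crank_handle','scene');print(s[:1],proj(f,W(V,[H(1.55),H(1.5),H(1.6)])))
for P in [[-90,-85,235],[-90,-85,125]]: print(P,to(P))
E
```

```text
[-88.5 -86.9 240.2] [-0.11350705 -0.36114891 -0.70937969]
[{'at': [345.7, 142.6], 'score': 0.85}] [[345.65419748 140.39888798]
 [344.48216996 139.47034277]
 [346.75515972 141.36598687]]
[-90, -85, 235] [-0.37 -0.11  0.52]
[-90, -85, 125] [-0.38 -0.11 11.52]
```

View pics/s4.png

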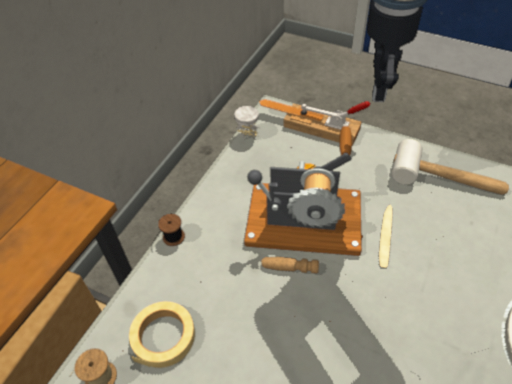

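The pawl is staying back with its ball at (255,177), the crank grip is at (346,139), and the gripper is clear above on the robot's side. Lowering behind the grip.

Emit:
drive_tool(
  moves=[
    [1,[-0.4,-0.1,3],0],
    [1,[-0.4,-0.1,6],0],
    [1,[-0.4,-0.1,9],0],
    [1,[-0.4,-0.1,11.5],0],
    [1,[-0.4,-0.1,11.5],0],
  ],
)

```text
clock: 5.72
eef_pos: [436.2, -174.5, 124.0]
tcp_rot: [-3.139, 0.002, 0.366]
contact_force: [-0.1, 0.2, 0.3]
opening: -0.002
```

```bash
python3 - <<'E'
from go import *
print(here(),r.sense()['contact_force'])
for P in [[-67,-85,125],[0,-85,125],[20,-85,125]]: print(P,to(P))
E
```

```text
[-90.8 -83.5 124. ] [-0.10029428  0.18157163  0.2966056 ]
[-67, -85, 125] [ 2.38  0.21 -0.11]
[0, -85, 125] [ 9.07  0.39 -0.12]
[20, -85, 125] [11.07  0.44 -0.13]
```

Emit:
drive_tool(
  moves=[
    [1,[1,0.1,0],0],
    [1,[2,0.2,0],0],
    [1,[3,0.2,0],0],
    [1,[4,0.2,0],0],
    [1,[5,0.3,0],0],
    [1,[6,0.3,0],0],
    [1,[7,0.3,0],0],
    [1,[8,0.3,0],0],
    [1,[9,0.4,0],0],
    [1,[10,0.4,0],0],
    [1,[10.5,0.4,0],0],
  ],
)

```text
clock: 7.1
eef_pos: [536.4, -140.2, 123.6]
tcp_rot: [-3.139, 0.002, 0.367]
contact_force: [-2.3, -0.1, -0.6]
opening: 0.005
```

```bash
python3 - <<'E'
from go import *
print(here(),r.sense()['contact_force'])
f=r.grab_frame('scene');save(f,'s5.png')
z=lambda P:(((proj(f,P)-[230,120])/0.3).round())
print(z(W(V,[H(0),H(.2),H(.4),Kn(.95)])))
cv2.imwrite('pics/z5.png',cv2.resize(cv2.imread('pics/s5.png')[120:270,230:380],(500,500)))
E
```

```text
[ 15.  -84.6 123.6] [-2.31042321 -0.07179923 -0.59268785]
[[223.  59.]
 [242.  50.]
 [263.  43.]
 [ 88. 190.]]
```

View pics/z5.png

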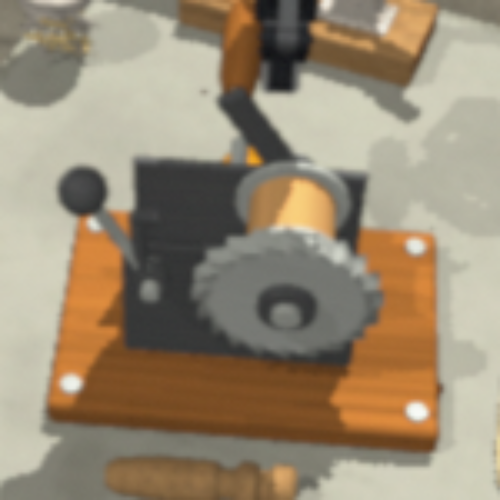

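The grip is at about (238,48) in the crop, so q is roughly 0.2 with 2 N of contact force. I'll go on in small steps until the stop shows in the force.

Emit:
drive_tool(
  moves=[
    [1,[0.3,0,0],0],
    [1,[0.6,0,0],0],
    [1,[0.8,0,0],0],
    [1,[0.8,0,0],0],
  ],
)

```text
clock: 7.65
eef_pos: [544.6, -137.4, 123.8]
tcp_rot: [-3.14, 0.001, 0.367]
contact_force: [-0.5, -1.5, -0.2]
opening: -0.002
```

Emit:
drive_tool(
  moves=[
    [1,[0.2,0,0],0],
    [1,[0.2,0,0],0],
  ],
)

```text
clock: 7.9
eef_pos: [546.8, -136.7, 123.9]
tcp_rot: [-3.14, 0.0, 0.367]
contact_force: [-0.8, -1.0, 0.8]
opening: 0.001
```

Emit:
drive_tool(
  moves=[
    [1,[0.2,0,0],0],
    [1,[0.2,0,0],0],
  ],
)

```text
clock: 8.15
eef_pos: [547.5, -136.3, 123.5]
tcp_rot: [-3.14, 0.003, 0.367]
contact_force: [-5.2, -4.4, -0.0]
opening: 0.001
```

Emit:
drive_tool(
  moves=[
    [1,[0.2,0,0],0],
    [1,[0.2,0,0],0],
  ],
)

```text
clock: 8.4
eef_pos: [547.5, -136.2, 122.9]
tcp_rot: [-3.139, 0.007, 0.367]
contact_force: [-6.9, -7.4, 0.8]
opening: 0.002
```

Emit:
drive_tool(
  moves=[
    [1,[0.2,0,0],0],
    [1,[0.2,0,0],0],
  ],
)

```text
clock: 8.65
eef_pos: [547.4, -136.3, 122.3]
tcp_rot: [-3.139, 0.011, 0.368]
contact_force: [-7.6, -6.8, -0.4]
opening: 0.0
```

```bash
python3 - <<'E'
from go import *
print(here(),r.sense()['contact_force'])
f=r.grab_frame('scene');save(f,'s6.png')
z=lambda P:(((proj(f,P)-[230,120])/0.3).round())
print(z(W(V,[H(0),H(.1),H(.2),Kn(.95)])))
print([((np.array(x['at'])-[230,120])/.3,x['score']) for x in r.spot_point('crank_handle','scene')])
cv2.imwrite('pics/z6.png',cv2.resize(cv2.imread('pics/s6.png')[120:270,230:380],(500,500)))
E
```

```text
[ 26.7 -84.5 122.3] [-7.59442523 -6.79765821 -0.44439384]
[[223.  59.]
 [232.  54.]
 [242.  50.]
 [ 88. 190.]]
[(array([210.33333333,  56.33333333]), 0.72)]
```

View pics/z6.png

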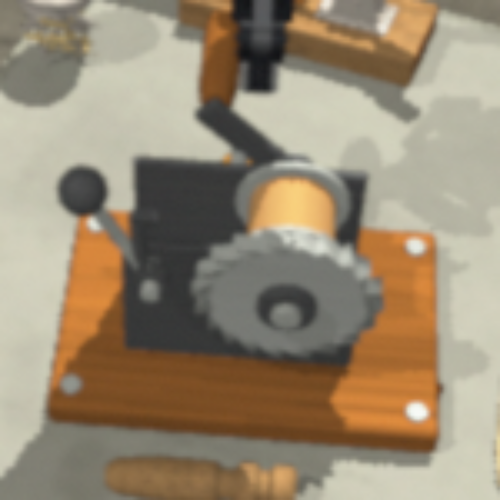

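Emit:
drive_tool(
  moves=[
    [1,[-1,0,0],0],
    [1,[-3,0,0],0],
    [1,[-5,0,0],0],
    [1,[-8,0,0],0],
    [1,[-11,0,-2],0],
    [1,[-13,0,-6],0],
    [1,[-15,2,-10],0],
    [1,[-17,5,-12],0],
    [1,[-18,10,-12],0],
    [1,[-18,15,-12],0],
    [1,[-18,18,-12],0],
    [1,[-18,18,-12],0],
  ],
)

```text
clock: 10.25
eef_pos: [444.8, -370.4, 243.4]
tcp_rot: [-3.139, 0.011, 0.366]
contact_force: [0.0, 0.1, 0.4]
opening: 0.001
```

```bash
python3 - <<'E'
from go import *
from scipy.optimize import least_squares
print(here(),r.sense()['contact_force'],r.sense()['clock'])
F={}
for c in('scene','top'):
    f=F[c]=r.grab_frame(c);save(f,c+'7.png')
    for t,g in(('crank_handle',H(0)),('pawl_knob',Kn(.95))):
        print(c,t,[(np.round(x['at'],1),round(x['score'],2)) for x in r.spot_point(t,c)][:2],proj(f,W(V,[g])).round(1))
    print('q=.1',proj(f,W(V,[H(.1)])).round(1))
a=cv2.imread('pics/scene7.png')[120:270,230:380];b=cv2.imread('pics/top7.png')[155:275,225:350]
cv2.imwrite('pics/z7.png',cv2.hconcat([cv2.resize(a,(400,400)),cv2.resize(b,(400,400))]))
E
```

```text
[-148.  -271.1  243.4] [0.03021831 0.14177406 0.39466182] 10.25
scene crank_handle [(array([296.3, 140.8]), 0.9)] [[297.  137.8]]
scene pawl_knob [(array([252.4, 179.1]), 0.92)] [[256.4 177.1]]
q=.1 [[299.6 136.3]]
top crank_handle [(array([310.9, 187.9]), 0.9)] [[311.4 186.3]]
top pawl_knob [] [[251.6 179.6]]
q=.1 [[312.4 187.9]]
```

View pics/z7.png

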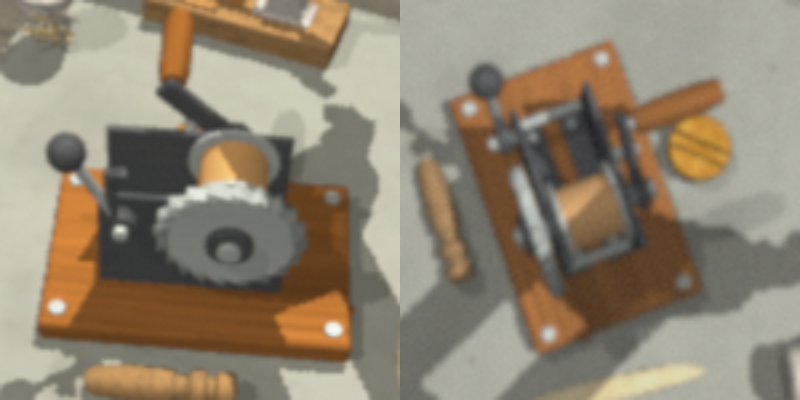

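The scene crop shows the ball back at (66,152) and the crank leaning away at (175,45). The top crop shows the ball at (485,80) and the grip at (680,105). Both fit the crank at its stop and the pawl thrown back, and the arm is clear.

```bash
python3 -c "
from rig import r
print(r.sign_off())"
```

```text
the job is handed in; nothing more can be done
None
```

The pawl is thrown back and the crank is back at its stop pin. I handed the job in at about 10 s on the robot's clock, with the gripper well clear of everything.

- **Pawl:** I pushed its ball away from the robot with the shut fingers until it tipped over. At the end the scene picture had the ball within about 5 px of where p = 0.95 should put it. The network missed the ball in the top view, though it can be seen there thrown back.
- **Crank:** I pushed the handle over the top until the tool stopped advancing and the force rose from about 1–2 N to about 10 N. After letting go, the handle was seen within 3 px of the q = 0 position in both cameras, which is good to roughly 0.1 rad. The stalled push is the firmer sign that it reached the pin.
- **Small disagreements:** The tool stalled about 3 mm beyond the predicted stop, which fits the error in the fitted winch pose. The force at the stop also had a sideways part I did not explain. Total contact force stayed near 10 N in the readings I took.

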